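Take a candle snuffer out of the glass-topped show case and hold it up

TASK

A customer wants to see the long candle snuffer that lies in the glass-topped show case. Slide the loose glass fully open by its brass knob, take the snuffer by its wooden handle and bring it out through the opening, which is shorter than the snuffer: tilt it handle end up and draw it out slantwise from under the fixed glass without knocking or prying against the glass or the case. Finish still holding it in the gripper, level and a good hand's breadth clear above the case (do not put it down or let go), with the glass left open and all the other goods in and around the case left where they are.

Things in the scene. Friction and masses are not known exactly. Their poses are not given: they have to be found in the camera images.
- show_case: low oak counter show case fixed to the table, 320 x 206 mm. Origin: centre of its underside; x along its length away from the robot, z up. Walls 7 mm; felt floor at z = 8 mm, 306 (x) x 192 (y) mm; long walls 66 mm high, end walls 54 mm. A fixed glass lies over the near half, a sliding one over the far half. The snuffer must not press on case or glass with over 15 N.
- fixed_glass: fixed glass pane, 158 x 190 x 4 mm, thin aluminium strip along its free edge. Origin: its centre. It covers the near half of the case, from x = -153 to +5 mm in the case's frame; underside 54 mm and top 58 mm above the case's origin; 46 mm of height is free beneath it.
- sliding_glass (a joint): travel in m of the sliding pane (158 x 190 x 4 mm, 59 to 63 mm above the case's origin): 0 = shut over the far half, 0.145 = fully open at its stop, over the fixed pane; it moves along the case's -x. Friction 1.2 N; it stays where left; starts 0 to 25 mm open. Fully open, the opening runs from x = +8 to +153 mm in the case's frame, 190 mm wide.
- glass_knob (a point): centre of the head of the brass knob on the sliding pane, 15 mm from its far edge: a round button 16 mm in diameter, 14 mm high (7 mm above and below this point) on a thin neck; grip it from above. Moves with the pane; at joint value 0 it is 138 mm from the case's origin along the case's x, 76 mm above it.
- snuffer: candle snuffer, 220 mm long, 0.08-0.15 kg, on its side lengthwise in the case. Origin: underside, mid-length; x from bell to handle end, axis 13 mm up; y: where the bell's mouth looks. Dark wooden handle 18 mm round, x = 15 to 90 mm; pommel 26 mm round, tip x = 110; brass rod 7 mm; brass bell 26 mm round at x = -97. Balances near x = 0. Handle under the sliding pane, bell under the fixed.
- snuffer_grip (a point): point on the axis of the snuffer's wooden handle, 55 mm along +x from its origin, 13 mm above its underside: where to take it, across the 18 mm round handle. With the pane fully open it lies near the middle of the opening.
- snuffer_bell (a point): middle of the snuffer's brass bell (x = -97, y = +17, z = +13 mm in the snuffer's frame)
- snuffer_end (a point): point in the snuffer's pommel, near the handle's end (x = +105, y = 0, z = +13 mm in the snuffer's frame)
- coaster_dark: dark round wooden coaster, 65 mm across, 8 mm thick, loose on the case floor under the fixed glass, right of the snuffer; leave it alone. Origin: centre of its underside.
- coaster_light: light round wooden coaster, the same size, beside the dark one, farther into the case; leave it alone. Origin: centre of its underside.
- votive_clear: clear glass votive candle, 64 mm across, 71 mm high, loose on the table, right of the case's far end; leave it alone. Origin: centre of its underside.
- ribbon_spool: spool of green ribbon lying flat, about 66 mm across, 26 mm high, loose on the table right of the case; leave it alone. Origin: near the centre of its underside.
- tag_stack: bundle of kraft paper gift tags, 98 x 45 x 17 mm, loose on the table right of the case; leave it alone. Origin: near the centre of its underside.

How it is judged:
On the way, in this order (a step that is already met when the one before it is completed fails the run):
1. the sliding glass is fully open (within 12 mm of its stop) with the snuffer still lying in the case (value of joint sliding_glass above 0.133 m and z of snuffer_end in the frame of show_case below 0.05 m), for 0.1 s.
2. the snuffer slants up through the opening: its handle end above the case, its bell still down inside (z of snuffer_end in the frame of show_case above 0.07 m and z of snuffer_bell in the frame of show_case below 0.058 m), for 0.05 s.
At the end, for the whole second after the job is handed in: the snuffer is held still in the gripper, within about 17 degrees of level, bell and handle end both at least 60 mm above the case's top edge (126 mm above its underside), touching nothing of the case; the sliding glass is still open (at least 120 mm) (z of each of snuffer_bell, snuffer_end in the frame of show_case above 0.126 m and angle between snuffer's own x axis and vertical between 1.27 and 1.87 rad and contact force between snuffer and the fingers above 1 N and contact force between snuffer and show_case below 0.2 N and linear speed of snuffer below 0.03 m/s and value of joint sliding_glass above 0.12 m); the arm keeps its last pose, push and grip.
It fails at once if the snuffer strikes or pries on the case or its glass (over 15 N) (contact force between snuffer and show_case above 15 N).
It fails at once if other goods in or around the case are moved more than 20 mm (distance of any of coaster_dark, coaster_light, votive_clear, ribbon_spool, tag_stack from where it was at the start of the episode above 0.02 m).
It also fails if it takes over 48 s, if anything falls off the work surface, if the arm or the gripper's body presses on something with over 40 N, if the wrist force passes 120 N, or if a joint passes its speed limit or range.

ROBOT

A 6-joint arm with a two-finger parallel gripper is mounted at the origin on a cart in front of the work surface, level with it; the furniture and walls round the work are solid. World frame = base frame: x ahead of the robot, y to its left, z up, the work surface at z = 0. Lengths are in m, angles in rad, forces in N, time in s.
With the tool pointing down it reaches from about 0.35 to 0.775 m from the base axis. Payload 7.3 kg.
Tool frame: the origin (TCP) lies at the centre of the arm's flange, where the gripper is bolted on; the fingertips stand 178 mm ahead of it and the grasp point (between the pads) lies 159 mm ahead of it; z points along the fingers, y is the line along which they close (so a half turn about z gives the same grasp; the last joint's range is limited). The gripper opens to 92 mm and grips with 3 to 60 N. Pads are 19 mm wide; open, the fingers measure 130 mm over their backs; the gripper's body (75 mm by 190 mm) begins 47 mm behind the grasp point.
Start: joints at [1.193, 0.342, 1.524, -0, 1.275, -0.146], TCP at [0.121, 0.511, 0.405] pointing down, gripper open.
Joint ranges: [-2.53, 2.53], [-0.77, 2.02], [0.04, 2.7], [-1, 4.14], [0.28, 2.66], [-3.11, 3.11]. Speed limits (rad/s): [2.57, 2.57, 3.14, 3.14, 3.14, 3.14].

INTERFACE

Orientations are given as [roll, pitch, yaw] about the fixed x, y, z axes, in that order (R = Rz(yaw) Ry(pitch) Rx(roll)).
In Python, from cell import robot gives the robot as it stands.
- The arm moves only by the tool send_path, called after "Request:" in YAML: its name, and indented under it one key for each argument. Schema: {"type":"object","properties":{"offsets":{"type":"array","items":{"type":"array","items":{"type":"array","items":{"type":"number"},"minItems":6,"maxItems":6},"minItems":1,"maxItems":8},"minItems":1,"maxItems":1},"jaw":{"type":"number"},"grip_force":{"type":"number"},"only":{"type":"string"},"quiet":{"type":"boolean"},"lines":{"type":"string"}},"required":["offsets"],"additionalProperties":false}. offsets is a list that holds a single list of rows (three levels of brackets), with 1 to 8 rows, each of 6 numbers: dx, dy, dz in m, then a rotation vector rx, ry, rz in rad; each row shifts and turns the commanded pose from where the row before left it, along the tool's axes as they then stand; what a row does not reach is not made up. A row lasts 1/12 s, in which the tool goes at most 0.0417 m and 0.125 rad, less where a joint would pass 70% of its speed; a pose out of reach is approached as far as the arm can. jaw is the finger opening in m, set as the call begins (left out keeps the last). The fingers move at their own pace and stop on an object; grip_force is the grip in N (left out, the last holds). Time passes only in rows, so rows that do not move let the fingers close. The tool returns the time, the measured TCP pose, the force, the opening and the grip force at its end. only (a regular expression) keeps the lines of the reply that match it, lines (a string "A,B") keeps lines A to B, and quiet returns only ok. Input that does not fit is refused with a message, and nothing moves.
- robot.observe(): the state, without advancing time (a new reading comes with each control period).
- robot.read_camera(name): name is "side" or "top"; returns a dict with "image" (420x560x3 uint8, red, green, blue), "fx", "fy", "cx", "cy" (pixels), "pose" (4x4, takes a point from camera to world coordinates). Camera axes: x right, y down, z forward; pixel columns grow to the right and rows downward; lengths in m; the calibration is good to about 2 mm. A picture is of the moment at which its call begins. There is no depth.
- robot.hand_in(): hands the job in; it is judged then, once.
The state is a dict: "time": time; "qpos": joint angles; "qvel": joint speeds; "joint_efforts": joint torques, N m; "tool_pos": TCP position; "tool_rot": TCP orientation; "contact_force": force on the tool from outside, world axes, zero at the start; "torque": the same for the moment, N m; "opening": finger opening in m; "grip_force": force on a finger pad.
Only numpy, scipy, OpenCV 4.12 (cv2) and the standard library are available. Lean on these libraries where they do the work, as an engineer would, in place of code of your own. Each camera call takes 0.05 s, during which the arm holds its last target. There are 200 camera calls.

## Working session

There is one attempt and no reset: what is moved stays moved. The work goes in short steps, Python scripts to look and compute and a tool call to move; the robot and the scene stay as the last step left them, time stands still between calls to the robot, and variables do not carry over. Pictures are saved under pics/ and viewed, at most 13 in all, crops included, and the job is handed in when it is done.

```bash
ls; mkdir -p pics; python3 - <<'E'
from cell import robot
import cv2,numpy as np
print(robot.observe())
for n in("side","top"):
    c=robot.read_camera(n); cv2.imwrite(f"pics/{n}0.png",c["image"][:,:,::-1]); print(n,c["fx"],c["fy"],c["cx"],c["cy"],np.round(c["pose"],4).tolist())
E
```

```text
cell.py
pics
{'time': 0.0, 'qpos': array([ 1.19298334e+00,  3.42697835e-01,  1.52501358e+00, -1.65196254e-05,
        1.27536667e+00, -1.46001898e-01]), 'qvel': array([-1.76685064e-04,  6.55491200e-05,  5.65626238e-04, -7.85562565e-04,
       -1.52036996e-03, -2.87884637e-04]), 'joint_efforts': array([-2.93070188e-04, -4.31248283e+01, -2.44217795e+01,  7.16986391e-02,
        5.60808205e-02, -1.54386389e-04]), 'tool_pos': array([0.12054505, 0.51083508, 0.40405887]), 'tool_rot': array([-3.14012074e+00, -2.00476036e-04,  2.90978624e+00]), 'contact_force': array([-0.17607166, -0.45582122,  0.30622205]), 'torque': array([-0.0182355 , -0.00914983,  0.04778591]), 'grip_force': 0.0, 'opening': 0.09195060261227365}
side 411.00633246250186 411.00633246250186 281.91126082588744 208.31674929152 [[0.1856, 0.6426, -0.7434, 1.1482], [0.9825, -0.1338, 0.1296, 0.1191], [-0.0162, -0.7544, -0.6562, 0.6293], [0.0, 0.0, 0.0, 1.0]]
top 442.0215964775071 442.0215964775071 278.19019990536395 209.54144724745638 [[-0.007, -0.9983, 0.0575, 0.47], [-0.9998, 0.0081, 0.0199, 0.2245], [-0.0203, -0.0574, -0.9981, 0.9954], [0.0, 0.0, 0.0, 1.0]]
```

View pics/top0.png

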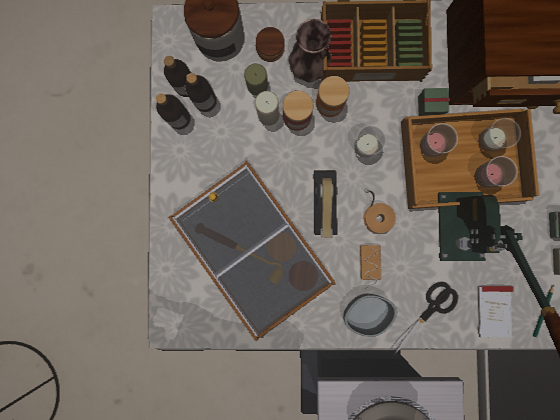

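View pics/side0.png

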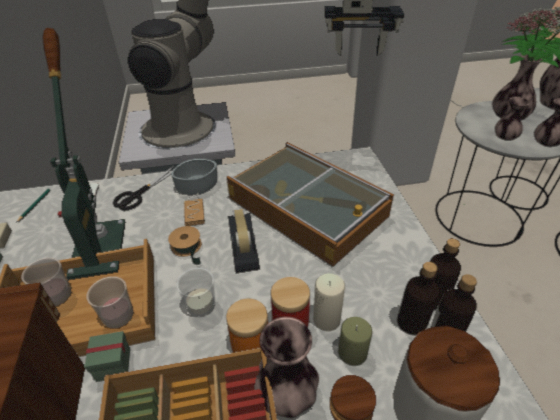

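```bash
python3 - <<'E'
import cv2
a=cv2.imread("pics/top0.png")[150:350,155:345]; cv2.imwrite("pics/t1.png",cv2.resize(a,None,fx=3,fy=3,interpolation=cv2.INTER_CUBIC))
a=cv2.imread("pics/side0.png")[140:270,220:400]; cv2.imwrite("pics/s1.png",cv2.resize(a,None,fx=4,fy=4,interpolation=cv2.INTER_CUBIC))
E
```

```text
(no output)
```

View pics/t1.png

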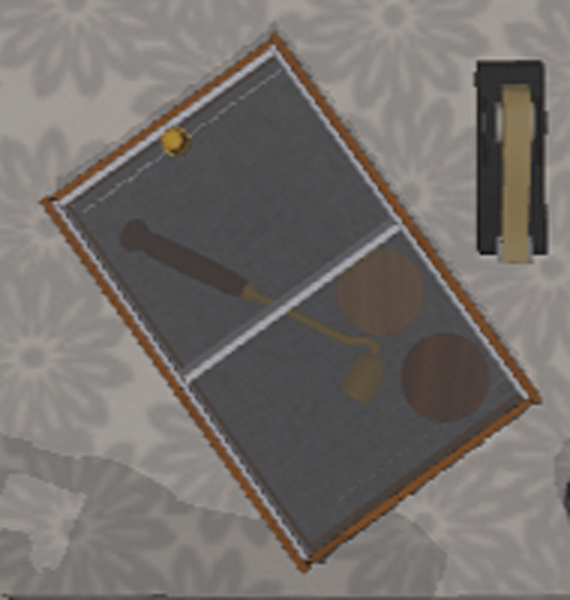

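View pics/s1.png

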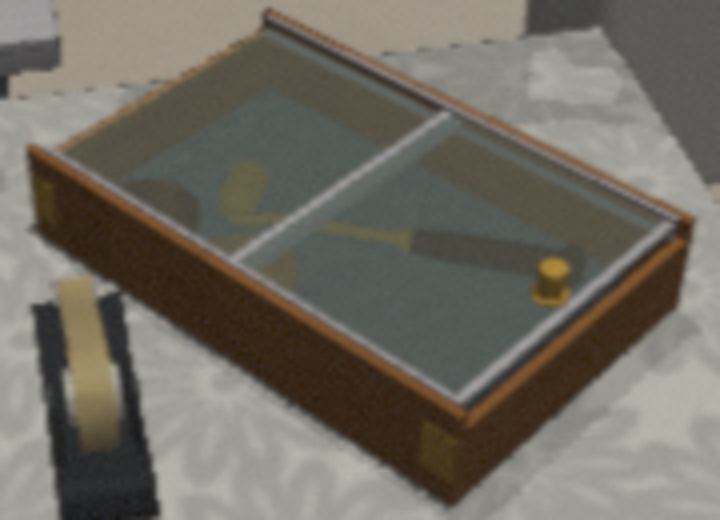

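```bash
cat > h.py <<'E'
import numpy as np
from scipy.optimize import least_squares
C={"top":(442.0216,278.19,209.541,np.array([[-0.007,-0.9983,0.0575,0.47],[-0.9998,0.0081,0.0199,0.2245],[-0.0203,-0.0574,-0.9981,0.9954]])),
"side":(411.006,281.911,208.317,np.array([[0.1856,0.6426,-0.7434,1.1482],[0.9825,-0.1338,0.1296,0.1191],[-0.0162,-0.7544,-0.6562,0.6293]]))}
def proj(n,P):
    f,cx,cy,T=C[n]; q=(np.atleast_2d(P)-T[:,3])@T[:,:3]; return np.c_[cx+f*q[:,0]/q[:,2],cy+f*q[:,1]/q[:,2]]
def onz(n,uv,z):
    f,cx,cy,T=C[n]; d=T[:,:3]@np.array([(uv[0]-cx)/f,(uv[1]-cy)/f,1]); return T[:,3]+d*(z-T[2,3])/d[2]
t1=lambda a:np.array(a)/3+[155,150]
s1=lambda a:np.array(a)/4+[220,140]
def case(p,P):
    c,s=np.cos(p[2]),np.sin(p[2]);P=np.atleast_2d(P);return np.c_[p[0]+c*P[:,0]-s*P[:,1],p[1]+s*P[:,0]+c*P[:,1],P[:,2]]
E
cat > m.py <<'E'
from h import *
K=np.array([[.16,-.103,.066],[.16,.103,.066],[-.16,-.103,.066],[-.16,.103,.066]])
tu=t1([(275,35),(43,202),(539,401),(303,569)]); su=s1([(465,418),(691,222),(31,148),(268,13)])
f=lambda p:np.r_[proj("top",case(p,K))-tu,proj("side",case(p,K))-su].ravel()
r=least_squares(f,[.4,.35,.6]);print(r.x,np.round(r.fun.reshape(-1,2),1).tolist())
p=r.x
inv=lambda W:np.array([[np.cos(p[2]),np.sin(p[2])],[-np.sin(p[2]),np.cos(p[2])]])@(W[:2]-p[:2])
k=[onz("top",t1((175,139)),.08),onz("side",s1((554,268)),.078)]
print("knob",k,[inv(x) for x in k])
for n,a in dict(pommel=(133,236),hstart=(247,292),rodend=(355,340),bell=(363,378)).items():
    W=onz("top",t1(a),.021);print(n,W,inv(W))
for n,a in dict(pommel=(568,262),hstart=(411,240),bell=(243,190)).items():
    W=onz("side",s1(a),.021);print("side",n,W,inv(W))
E
python3 m.py
```

```text
[0.44117635 0.30084152 0.61820152] [[-0.2, -2.5], [-1.9, -1.4], [1.1, -1.1], [-0.5, 1.3], [-1.4, -0.7], [1.6, -1.9], [-2.3, -1.4], [-0.2, -2.7]]
knob [array([0.55141833, 0.37779304, 0.08      ]), array([0.55151355, 0.38191786, 0.078     ])] [array([ 0.13443746, -0.0011835 ]), array([0.13690568, 0.00212272])]
pommel [0.48520174 0.41862    0.021     ] [0.1041382  0.07046448]
hstart [0.44351997 0.33448807 0.021     ] [0.02141042 0.02606102]
rodend [0.40802513 0.25540477 0.021     ] [-0.05334946 -0.01781394]
bell [0.3804015  0.24973664 0.021     ] [-0.07914565 -0.00642319]
side pommel [0.48647783 0.41848431 0.021     ] [0.10509947 0.06961431]
side hstart [0.44956748 0.33677814 0.021     ] [0.02766592 0.02442229]
side bell [0.38384769 0.25061626 0.021     ] [-0.07582746 -0.00770367]
```

```bash
cat > d.py <<'E'
# usage: d.py x y z roll pitch yaw of target TCP -> displacement in present tool axes
import sys,numpy as np
from cell import robot
from scipy.spatial.transform import Rotation as R
o=robot.observe(); t=list(map(float,sys.argv[1:]))
A=R.from_euler('xyz',o['tool_rot']); B=R.from_euler('xyz',t[3:])
print('t',o['time'],'pos',np.round(o['tool_pos'],4),np.round(o['tool_rot'],3),'F',np.round(o['contact_force'],1),'open',round(o['opening'],4),'grip',round(o['grip_force'],1))
print('d tool',np.round(A.inv().apply(np.array(t[:3])-o['tool_pos']),4),'rv',np.round((A.inv()*B).as_rotvec(),3))
E
```

Request:
send_path:
  offsets:
    - [[0,0,0.015,0,0,0.12],[0,0,0.015,0,0,0.12],[0,0,0.015,0,0,0.12],[0,0,0.015,0,0,0.12],[0,0,0.015,0,0,0.12],[0,0,0.015,0,0,0.12]]
  jaw: 0.045
  grip_force: 30

```text
time: 0.6
tool_pos: [0.1205, 0.5108, 0.3137]
tool_rot: [-3.141, 0.0, 2.184]
contact_force: [0.7, 1.1, -0.5]
opening: 0.0561
grip_force: 0.0
```

```bash
python3 d.py .5513 .3798 .30 3.1416 0 2.189
```

```text
t 0.6 pos [0.1205 0.5108 0.3137] [-3.141  0.     2.184] F [ 0.7  1.1 -0.5] open 0.0561 grip 0.0
d tool [-0.355   0.2769  0.0137] rv [-0.001  0.    -0.005]
```

Request:
send_path:
  offsets:
    - [[-0.025,0.02,0,0,0,0],[-0.025,0.02,0,0,0,0],[-0.025,0.02,0,0,0,0],[-0.025,0.02,0,0,0,0],[-0.025,0.02,0,0,0,0],[-0.025,0.02,0,0,0,0],[-0.025,0.02,0,0,0,0]]

```text
time: 1.18
tool_pos: [0.3375, 0.4489, 0.3144]
tool_rot: [-3.141, 0.0, 2.19]
contact_force: [0.5, 0.6, -0.5]
opening: 0.0455
grip_force: 0.0
```

Request:
send_path:
  offsets:
    - [[-0.025,0.02,0,0,0,0],[-0.025,0.02,0,0,0,0],[-0.025,0.02,0,0,0,0],[-0.025,0.02,0,0,0,0],[-0.025,0.02,0,0,0,0],[-0.025,0.02,0,0,0,0],[0,0,0,0,0,0]]

```text
time: 1.77
tool_pos: [0.5257, 0.3945, 0.3138]
tool_rot: [3.14, 0.002, 2.185]
contact_force: [-1.3, -0.7, -0.7]
opening: 0.045
grip_force: 0.0
```

```bash
python3 d.py .5513 .3798 .2445 3.1416 0 2.189
```

```text
t 1.7667 pos [0.5257 0.3945 0.3138] [3.140e+00 2.000e-03 2.185e+00] F [-1.3 -0.7 -0.7] open 0.045 grip 0.0
d tool [-0.0266  0.0123  0.0694] rv [ 0.002  0.002 -0.004]
```

Request:
send_path:
  offsets:
    - [[-0.0266,0.0123,0.01,0,0,0],[0,0,0.02,0,0,0],[0,0,0.02,0,0,0],[0,0,0.013,0,0,0],[0,0,0.0064,0,0,0],[0,0,0,0,0,0]]

```text
time: 2.27
tool_pos: [0.5458, 0.3825, 0.2434]
tool_rot: [-3.138, -0.0, 2.19]
contact_force: [0.3, 0.0, -0.1]
opening: 0.045
grip_force: 0.0
```

Request:
send_path:
  offsets:
    - [[0,0,0,0,0,0],[0,0,0,0,0,0],[0,0,0,0,0,0],[0,0,0,0,0,0],[0,0,0,0,0,0],[0,0,0,0,0,0]]
  jaw: 0.005
  grip_force: 25

```text
time: 2.77
tool_pos: [0.5466, 0.3828, 0.2462]
tool_rot: [3.14, 0.0, 2.19]
contact_force: [0.4, -0.1, 2.9]
opening: 0.0148
grip_force: 25.0
```

```bash
python3 d.py .5513 .3798 .2445 3.1416 0 2.189
python3 - <<'E'
from cell import robot
import cv2
a=robot.read_camera("side")["image"][90:300,200:440,::-1];cv2.imwrite("pics/s2.png",cv2.resize(a,None,fx=2.5,fy=2.5))
E
```

```text
t 2.7667 pos [0.5466 0.3828 0.2462] [3.14 0.   2.19] F [ 0.4 -0.1  2.9] open 0.0148 grip 25.0
d tool [-0.0052  0.0021  0.0017] rv [0.002 0.    0.001]
```

View pics/s2.png

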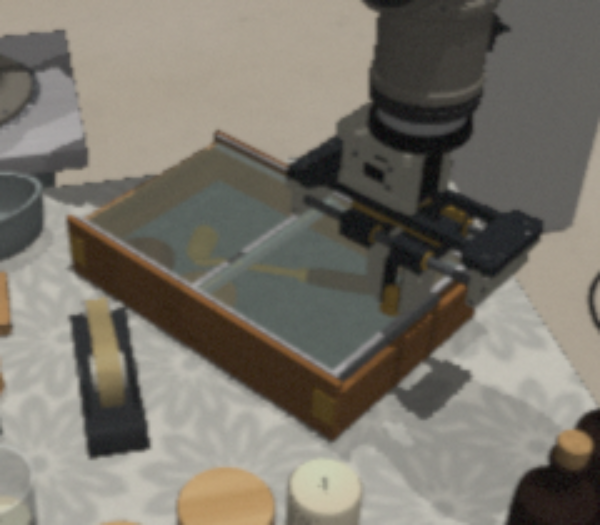

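Request:
send_path:
  offsets:
    - [[0,-0.01,0,0,0,0],[0,-0.02,0,0,0,0],[0,-0.02,0,0,0,0],[0,-0.02,0,0,0,0],[0,-0.02,0,0,0,0],[0,-0.02,0,0,0,0],[0,-0.02,0,0,0,0],[0,-0.008,0,0,0,0]]

```text
time: 3.48
tool_pos: [0.4327, 0.3017, 0.2462]
tool_rot: [3.141, 0.0, 2.19]
contact_force: [1.1, 0.2, 1.3]
opening: 0.015
grip_force: 25.0
```

Request:
send_path:
  offsets:
    - [[0,-0.004,0,0,0,0],[0,0,0,0,0,0]]

```text
time: 3.65
tool_pos: [0.431, 0.3004, 0.2462]
tool_rot: [3.138, 0.0, 2.19]
contact_force: [-1.1, 1.6, 6.1]
opening: 0.0152
grip_force: 25.0
```

```bash
python3 d.py .4284 .2988 .2462 3.1416 0 2.19
```

```text
t 3.65 pos [0.431  0.3004 0.2462] [3.138 0.    2.19 ] F [-1.1  1.6  6.1] open 0.0152 grip 25.0
d tool [ 0.0002 -0.0031 -0.    ] rv [ 0.003  0.    -0.   ]
```

Request:
send_path:
  offsets:
    - [[0,-0.003,0,0,0,0],[0,-0.001,0,0,0,0],[0,0,0,0,0,0]]

```text
time: 3.9
tool_pos: [0.4299, 0.2996, 0.2463]
tool_rot: [3.131, 0.0, 2.189]
contact_force: [9.2, 9.4, -3.4]
opening: 0.0145
grip_force: 25.0
```

Request:
send_path:
  offsets:
    - [[0,0,0,0,0,0],[0,0,0,0,0,0],[0,0,0,0,0,0]]
  jaw: 0.045

```text
time: 4.15
tool_pos: [0.4274, 0.2979, 0.2449]
tool_rot: [-3.14, -0.0, 2.19]
contact_force: [-0.7, 0.3, -0.3]
opening: 0.0303
grip_force: 0.0
```

Request:
send_path:
  offsets:
    - [[0,0,-0.03,0,0,0],[0,0,-0.03,0,0,0],[0,0,-0.01,0,0,0]]

```text
time: 4.4
tool_pos: [0.428, 0.2981, 0.3183]
tool_rot: [3.138, 0.001, 2.19]
contact_force: [1.4, 0.0, 0.0]
opening: 0.0448
grip_force: 0.0
```

```bash
python3 d.py .4674 .3797 .28 3.1416 0 1.128
```

```text
t 4.4 pos [0.428  0.2981 0.3183] [3.138e+00 1.000e-03 2.190e+00] F [1.4 0.  0. ] open 0.0448 grip 0.0
d tool [0.0436 0.0793 0.0386] rv [ 3.000e-03 -1.000e-03  1.062e+00]
```

Request:
send_path:
  offsets:
    - [[0.021,0.039,0,0,0,0.1],[0.026,0.035,0.01,0,0,0.12],[0,0,0,0,0,0.12],[0,0,0,0,0,0.12],[0,0,0,0,0,0.12],[0,0,0,0,0,0.12],[0,0,0,0,0,0.12],[0,0,0,0,0,0.12]]

```text
time: 5.07
tool_pos: [0.4619, 0.3723, 0.3049]
tool_rot: [-3.14, 0.002, 1.244]
contact_force: [0.5, 0.8, 0.5]
opening: 0.045
grip_force: 0.0
```

Request:
send_path:
  offsets:
    - [[0,0,0,0,0,0.12],[0,0,0,0,0,0]]

```text
time: 5.23
tool_pos: [0.462, 0.3723, 0.3051]
tool_rot: [-3.14, 0.002, 1.125]
contact_force: [-1.1, -0.3, -0.7]
opening: 0.0452
grip_force: 0.0
```

```bash
python3 d.py .4665 .3790 .26 3.1416 0 1.128
python3 - <<'E'
from cell import robot
import cv2
a=robot.read_camera("side")["image"][90:300,200:440,::-1];cv2.imwrite("pics/s3.png",cv2.resize(a,None,fx=2.8,fy=2.8))
E
```

```text
t 5.2333 pos [0.462  0.3723 0.3051] [-3.140e+00  2.000e-03  1.125e+00] F [-1.1 -0.3 -0.7] open 0.0452 grip 0.0
d tool [0.0081 0.0013 0.0451] rv [-0.001  0.002 -0.003]
```

View pics/s3.png

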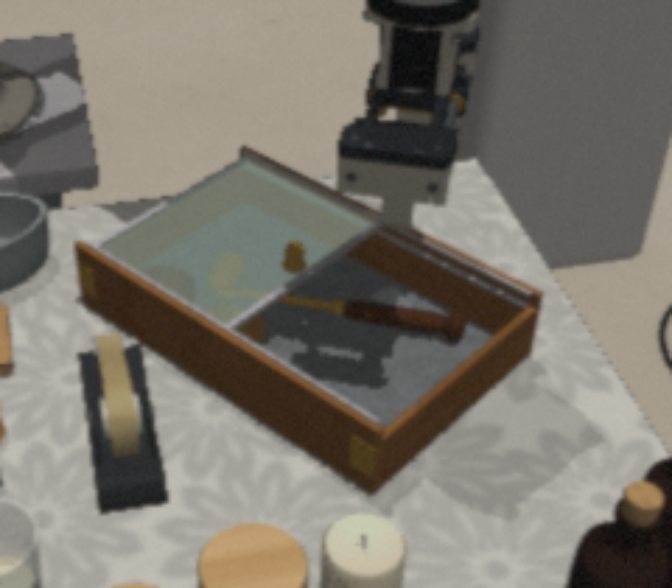

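```bash
python3 - <<'E'
from h import *
for a in((456,325),(346,310),(404,318)): print(onz("side",np.array(a)/2.8+[200,90],.021))
print((proj("side",[.467,.379,.021])-[200,90])*2.8,(proj("side",[.463,.374,.127])-[200,90])*2.8)
E
```

```text
[0.48875983 0.41971908 0.021     ]
[0.45243063 0.33795936 0.021     ]
[0.47185415 0.38139198 0.021     ]
[[399.38493    314.60928033]] [[402.7652692  205.28158914]]
```

Request:
send_path:
  offsets:
    - [[0.008,0,0.02,0,0,-0.01],[0,0,0.025,0,0,0]]

```text
time: 5.45
tool_pos: [0.4664, 0.3806, 0.2623]
tool_rot: [3.139, -0.005, 1.145]
contact_force: [0.6, 0.5, -0.2]
opening: 0.0448
grip_force: 0.0
```

```bash
python3 d.py .468 .3795 .191 3.1416 0 1.135
```

```text
t 5.45 pos [0.4664 0.3806 0.2623] [ 3.139 -0.005  1.145] F [ 0.6  0.5 -0.2] open 0.0448 grip 0.0
d tool [-0.0007  0.0017  0.0713] rv [ 0.003 -0.005  0.01 ]
```

Request:
send_path:
  offsets:
    - [[0,0.002,0.018,0,0,0],[0,0,0.02,0,0,0],[0,0,0.018,0,0,0],[0,0,0.01,0,0,0],[0,0,0.003,0,0,0],[0,0,0,0,0,0]]

```text
time: 5.95
tool_pos: [0.4673, 0.3788, 0.1913]
tool_rot: [-3.141, 0.001, 1.141]
contact_force: [0.3, -0.4, 0.4]
opening: 0.0449
grip_force: 0.0
```

```bash
python3 d.py .468 .3795 .191 3.1416 0 1.135
```

```text
t 5.95 pos [0.4673 0.3788 0.1913] [-3.141e+00  1.000e-03  1.141e+00] F [ 0.3 -0.4  0.4] open 0.0449 grip 0.0
d tool [0.001  0.0004 0.0003] rv [-0.001  0.001  0.006]
```

Request:
send_path:
  offsets:
    - [[0,0,0,0,0,0],[0,0,0,0,0,0],[0,0,0,0,0,0],[0,0,0,0,0,0],[0,0,0,0,0,0],[0,0,0,0,0,0]]
  jaw: 0.005
  grip_force: 15

```text
time: 6.45
tool_pos: [0.4675, 0.379, 0.1927]
tool_rot: [3.141, -0.001, 1.14]
contact_force: [-0.7, 0.4, 1.6]
opening: 0.0172
grip_force: 15.0
```

Request:
send_path:
  offsets:
    - [[0,0,0,0,0,0],[0,0,0,0,0,0],[0,0,0,0,0,0]]
  jaw: 0.005
  grip_force: 50

```text
time: 6.7
tool_pos: [0.4676, 0.379, 0.1926]
tool_rot: [3.141, -0.001, 1.14]
contact_force: [-0.1, -1.2, 4.6]
opening: 0.0169
grip_force: 49.9
```

```bash
python3 d.py .468 .3795 .191 3.1416 0 1.135
```

```text
t 6.7 pos [0.4676 0.379  0.1926] [ 3.141e+00 -1.000e-03  1.140e+00] F [-0.1 -1.2  4.6] open 0.0169 grip 49.9
d tool [0.0006 0.0002 0.0016] rv [ 0.001 -0.001  0.005]
```

Request:
send_path:
  offsets:
    - [[0,0,-0.003,0,0,0],[0,0,-0.003,0,0,0],[0,0,-0.003,0,0,0],[0,0,-0.003,0,0,0],[0,0,0,0,0,0]]

```text
time: 7.12
tool_pos: [0.4675, 0.379, 0.2045]
tool_rot: [3.141, -0.001, 1.14]
contact_force: [-0.4, -0.2, -0.7]
opening: 0.0166
grip_force: 49.9
```

Request:
send_path:
  offsets:
    - [[-0.0034,0,-0.003,0,0.02,0],[-0.0067,0,-0.0061,0,0.04,0],[-0.0067,0,-0.0061,0,0.04,0],[-0.005,0,-0.0046,0,0.03,0],[-0.0034,0,-0.003,0,0.02,0],[0,0,0,0,0,0]]

```text
time: 7.62
tool_pos: [0.4561, 0.354, 0.2259]
tool_rot: [3.141, -0.151, 1.139]
contact_force: [0.3, 0.2, -1.1]
opening: 0.0166
grip_force: 49.9
```

```bash
python3 d.py .468 .3795 .191 3.1416 0 1.135
python3 - <<'E'
from cell import robot
import cv2
a=robot.read_camera("side")["image"][90:300,200:440,::-1];cv2.imwrite("pics/s4.png",cv2.resize(a,None,fx=2.8,fy=2.8))
E
```

```text
t 7.6167 pos [0.4561 0.354  0.2259] [ 3.141 -0.151  1.139] F [ 0.3  0.2 -1.1] open 0.0166 grip 49.9
d tool [0.0225 0.0001 0.0387] rv [-0.    -0.151  0.004]
```

View pics/s4.png

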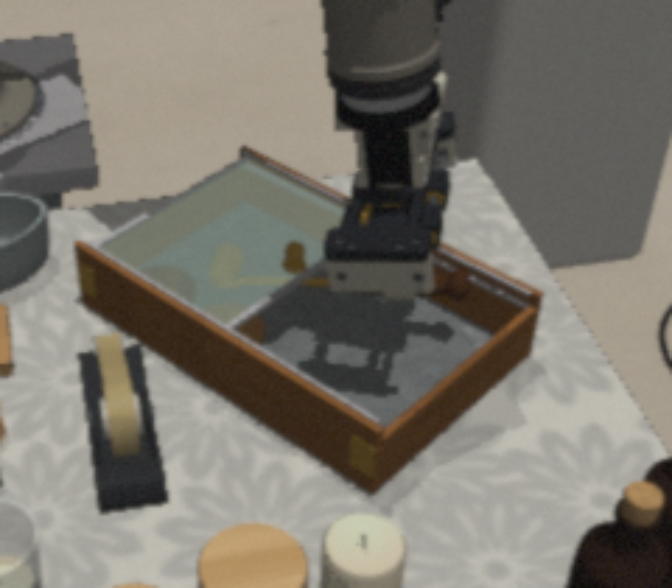

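Request:
send_path:
  offsets:
    - [[0.0018,0.0025,-0.0016,0,0.015,0],[0.0035,0.005,-0.0033,0,0.03,0],[0.0035,0.005,-0.0033,0,0.03,0],[0.0035,0.005,-0.0033,0,0.03,0],[0.0018,0.0025,-0.0016,0,0.015,0],[0,0,0,0,0,0]]

```text
time: 8.17
tool_pos: [0.48, 0.3568, 0.2411]
tool_rot: [3.141, -0.271, 1.14]
contact_force: [0.6, -0.3, -0.9]
opening: 0.0168
grip_force: 49.9
```

```bash
python3 d.py .5008 .3795 .26 3.1416 -.27 1.139
python3 - <<'E'
from cell import robot
import cv2
a=robot.read_camera("side")["image"][90:300,200:440,::-1];cv2.imwrite("pics/s5.png",cv2.resize(a,None,fx=2.8,fy=2.8))
E
```

```text
t 8.1667 pos [0.48   0.3568 0.2411] [ 3.141 -0.271  1.14 ] F [ 0.6 -0.3 -0.9] open 0.0168 grip 49.9
d tool [ 0.0333  0.0095 -0.0103] rv [ 0.001 -0.001  0.001]
```

View pics/s5.png

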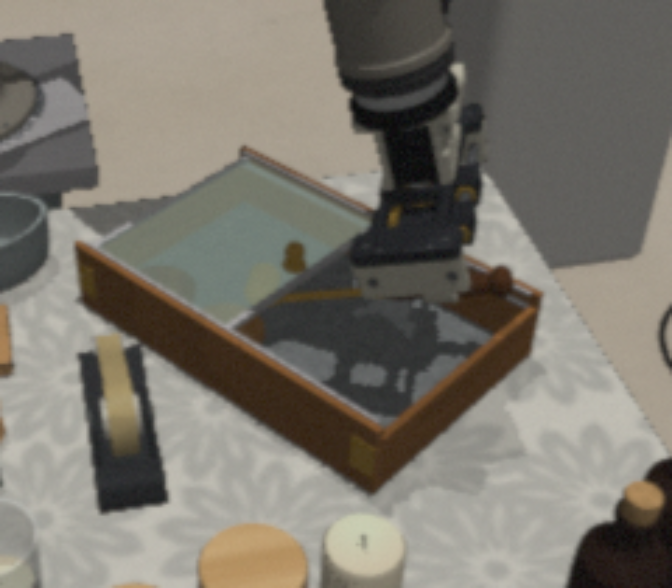

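Request:
send_path:
  offsets:
    - [[0.0057,0.0037,0.0037,0,0,0],[0.0125,0.0075,0.0035,0,0,0],[0.0125,0.0075,0.0035,0,0,0],[0.0125,0.0075,0.0035,0,0,0],[0,0,0,0,0,0]]

```text
time: 8.63
tool_pos: [0.5237, 0.3884, 0.2384]
tool_rot: [3.14, -0.271, 1.14]
contact_force: [-0.9, -0.7, -1.3]
opening: 0.017
grip_force: 49.9
```

```bash
python3 d.py .5296 .392 .239 3.1416 -.27 1.139
python3 - <<'E'
from cell import robot
import cv2
a=robot.read_camera("side")["image"][90:300,200:440,::-1];cv2.imwrite("pics/s6.png",cv2.resize(a,None,fx=2.8,fy=2.8))
E
```

```text
t 8.6333 pos [0.5237 0.3884 0.2384] [ 3.14  -0.271  1.14 ] F [-0.9 -0.7 -1.3] open 0.017 grip 49.9
d tool [0.0057 0.0039 0.001 ] rv [ 0.001 -0.001  0.001]
```

View pics/s6.png

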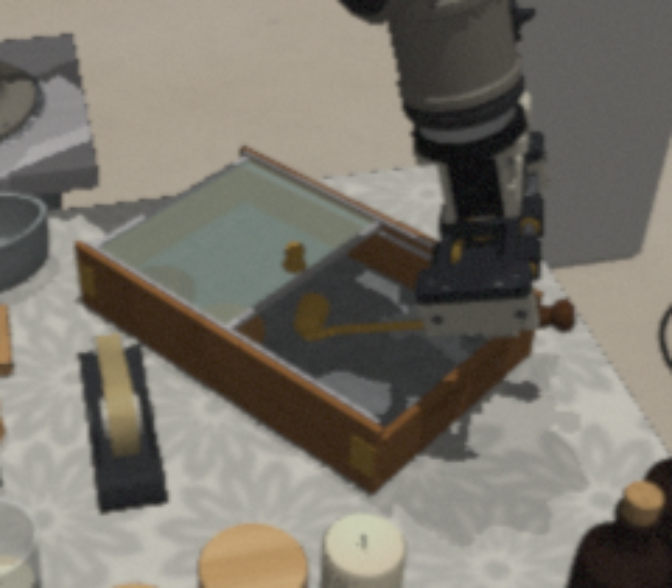

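Request:
send_path:
  offsets:
    - [[0.0065,0.0038,0.0017,0,0,0],[0.0095,0.0056,0.0026,0,0,0],[0.0065,0.0038,0.0017,0,0,0],[0,0,0,0,0,0]]

```text
time: 9.02
tool_pos: [0.5443, 0.4031, 0.239]
tool_rot: [3.141, -0.271, 1.14]
contact_force: [0.4, 0.4, -1.5]
opening: 0.0167
grip_force: 49.9
```

```bash
python3 d.py .5441 .4029 .26 3.1416 -.27 1.139
python3 - <<'E'
from cell import robot
import cv2
a=robot.read_camera("top")["image"][140:350,130:370,::-1];cv2.imwrite("pics/t7.png",cv2.resize(a,None,fx=2.8,fy=2.8))
E
```

```text
t 9.0167 pos [0.5443 0.4031 0.239 ] [ 3.141 -0.271  1.14 ] F [ 0.4  0.4 -1.5] open 0.0167 grip 49.9
d tool [ 0.0053 -0.0001 -0.0204] rv [ 0.    -0.001  0.001]
```

View pics/t7.png

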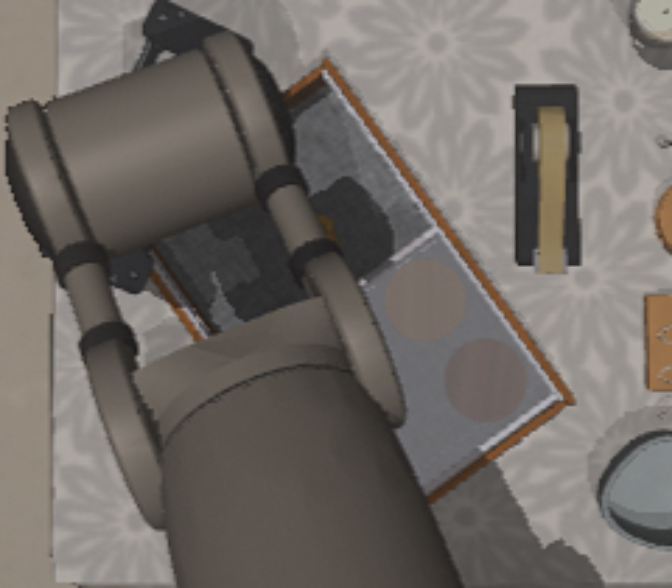

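Request:
send_path:
  offsets:
    - [[0.0013,0,-0.0048,0,0,0],[0.0027,0,-0.0096,0,0,0],[0.0027,0,-0.0096,0,0,0],[0.0027,0,-0.0096,0,0,0]]

```text
time: 9.4
tool_pos: [0.5436, 0.4027, 0.2755]
tool_rot: [3.141, -0.271, 1.14]
contact_force: [0.6, 0.6, -1.5]
opening: 0.017
grip_force: 49.9
```

Request:
send_path:
  offsets:
    - [[0.0054,0,-0.0193,0,0,0],[0.0054,0,-0.0193,0,0,0],[0.0054,0,-0.0193,0,0,0],[0.0054,0,-0.0193,0,0,0],[0.0054,0,-0.0193,0,0,0],[0.0027,0,-0.0096,0,0,0]]

```text
time: 9.9
tool_pos: [0.5439, 0.403, 0.3886]
tool_rot: [3.138, -0.275, 1.141]
contact_force: [0.4, 0.5, -1.0]
opening: 0.0167
grip_force: 49.9
```

Request:
send_path:
  offsets:
    - [[0.0034,0,0.003,0,-0.02,0],[0.0084,0,0.0076,0,-0.05,0],[0.0084,0,0.0076,0,-0.05,0],[0.0084,0,0.0076,0,-0.05,0],[0.0084,0,0.0076,0,-0.05,0],[0.005,0,0.0046,0,-0.03,0],[0,0,0,0,0,0],[0,0,0,0,0,0]]

```text
time: 10.57
tool_pos: [0.5637, 0.4466, 0.3517]
tool_rot: [-3.14, -0.018, 1.14]
contact_force: [0.7, -0.1, -1.0]
opening: 0.0169
grip_force: 49.9
```

```bash
python3 - <<'E'
from cell import robot
import cv2
c=robot.read_camera("side")["image"][...,::-1];cv2.imwrite("pics/s8.png",c)
o=robot.observe();print(o["tool_pos"],o["tool_rot"],o["qvel"],o["opening"])
E
```

```text
[0.56370921 0.44631108 0.35264751] [-3.14086563 -0.01934345  1.13989367] [-0.00724849 -0.02342128 -0.00123784  0.00091218  0.00084385 -0.00098801] 0.016563220407770224
```

View pics/s8.png

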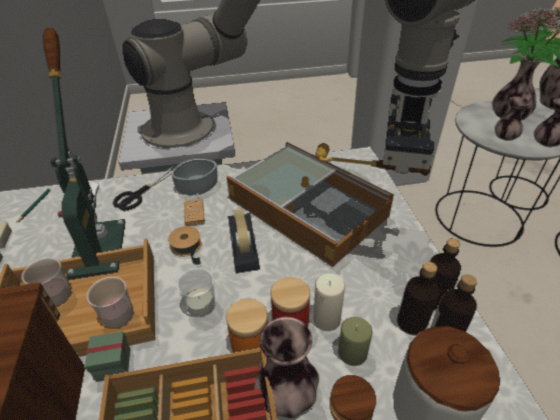

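Request:
send_path:
  offsets:
    - [[0,0,0,0,0,0],[0,0,0,0,0,0],[0,0,0,0,0,0],[0,0,0,0,0,0]]

```text
time: 10.95
tool_pos: [0.5638, 0.446, 0.3542]
tool_rot: [3.141, -0.021, 1.139]
contact_force: [-0.0, -0.8, -1.2]
opening: 0.0169
grip_force: 49.9
```

```bash
python3 - <<'E'
from h import *
print(proj("side",[.5637-.15*.418-.0155,.4463-.15*.909+.007,.178]))
from cell import robot
print(robot.hand_in())
E
```

```text
[[321.62784861 151.86537619]]
the job is handed in; nothing more can be done
None
```

I handed the job in at about 11 s: the glass is fully open and the gripper holds the snuffer level, about 180 mm above the table (126 mm required). I felt no knock while drawing it out, and saw none of the other goods moved; the hand-in returned no verdict.

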